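# Meter two stones out of a tipping bin

## Robot

A 6-joint arm with a two-finger parallel gripper is mounted at the origin on a cart in front of the work surface, level with it; the furniture and walls round the work are solid. World frame = base frame: x ahead of the robot, y to its left, z up, the work surface at z = 0. Lengths are in m, angles in rad, forces in N, time in s.
With the tool pointing down it reaches from about 0.35 to 0.775 m from the base axis. Payload 5.5 kg.
Tool frame: the origin (TCP) lies on the centre line of the jaws, within the pads' length; the fingertips stand 11 mm ahead of it and the grasp point (between the pads) lies 8 mm behind it (env.nose_length is the distance from the TCP to the fingertips, in m); x points along the fingers, z is the direction in which the jaws open and shut, and the axes are right-handed (so a half turn about x gives the same grasp; the last joint's range is limited). The gripper opens to 85 mm and grips with 20 to 120 N. Pads are 22 mm wide; open, the fingers measure 114 mm over their backs; the gripper's body (76 mm by 85 mm) begins 54 mm behind the grasp point. The pads swing forward as they close: fully open they stand 13 mm farther back than shut.
Start: joints at [-1.264, 0.313, 0.046, 1.304, 0, 1.431], TCP at [0.248, -0.519, 0.242] pointing down, gripper open.
Joint ranges: [-2.76, 2.76], [-0.86, 1.69], [-1.03, 1.26], [-2.2, 2.34], [-1.47, 1.5], [-3.14, 3.14]. Speed limits (rad/s): [2.57, 2.57, 3.14, 3.14, 3.14, 3.14].

## Interface

Orientations are given as a unit quaternion [w, x, y, z].
In Python, from workcell import env gives the robot as it stands. The module is installed in compiled form; this text tells all that it offers.
- The arm moves only by the tool step_arm, never from a script. Its argument "moves" is a list that holds one entry, the list of rows, each a list of 7 numbers: the turn, a rotation vector about the tool's x, y, z in rad, then the shift along the tool's x, y, z in m, then the opening, from 0 (shut) to 1 (fully open). In form: [[[rx, ry, rz, tx, ty, tz, grip], ...]]. A call has 1 to 12 rows; each row is the pose to reach, as a shift and turn from the pose measured when the call began, along the tool's axes at that moment; what a row does not reach only later rows make up. A row lasts 1/10 s, in which the tool goes at most 50 mm and 8.59 degrees, less where a joint would pass 70% of its speed; a pose out of reach is approached as far as the arm can. A call with a gripper value outside its range is refused whole. The fingers move at their own pace and stop on an object; "force" is the grip in N (left out, the last holds). Time passes only in rows, so rows that repeat a pose let the fingers close. It gives the time, the measured TCP pose, the force and the opening at its end, in the units of the state.
- env.get_state(): the state, without advancing time (a new reading comes with each control period).
- env.read_camera(name): name is "scene" or "top" or "wrist"; returns (picture, depth): 420x560x3 uint8, red, green, blue; 420x560 float32, m along the optical axis (not along the pixel's ray), 0 where there is no reading.
- env.get_calibration(name): a dict with "mtx" (3x3 intrinsics, pixels), "camera_from_world" (4x4, takes a point from world to camera coordinates); the wrist camera has in their place "T_tool_cam" (4x4, takes a point from camera to tool coordinates, whose origin is the TCP and whose axes are the tool frame's). Camera axes: x right, y down, z forward; pixel columns grow to the right and rows downward; lengths in m; the calibration is good to about 2 mm. The wrist camera is an equidistant fisheye: a pixel r from the principal point sees the ray r / f radians off the axis. A picture is of the moment at which its call begins: read the wrist's pose just before it. get_calibration takes no time and is no camera call.
- env.hand_in(): hands the job in, once; it reports no verdict.
Trained networks look in the newest picture that a camera, given by its name, has taken for a name from the list of things; names that differ only in an ending like _2 or _b are one class to them, and where a whole thing is asked for, a point or a joint stands for the part that bears it (a point fixed in the world has none). Each returns a list of dicts, best first, with "confidence" (0 to 1); they miss things now and then, are a little off and sometimes report something else, mostly with a low value. They report only what shows in the picture. A call takes as long as a camera call. They do not tell look-alikes from the thing itself.
- env.boxes_of(camera, thing): "uv" ([column, row] in pixels, amid what is visible of it).
- env.silhouettes(camera, thing): "mask" (420x560 bool, what is visible of it) and "uv" ([column, row] in pixels, amid what is visible of it).
The state is a dict: "clock": time; "joint_pos": joint angles; "qvel": joint speeds; "tau": joint torques, N m; "tcp_pos": TCP position; "orientation": TCP orientation; "wrist_force": force on the tool from outside, world axes, zero at the start; "ft_torque": the same for the moment, N m; "finger_gap": finger opening in m.
Only numpy, scipy, OpenCV 4.12 (cv2) and the standard library are available. Lean on these libraries where they do the work, as an engineer would, in place of code of your own. Each camera call takes 0.05 s, during which the arm holds its last target.

## Task

Two rough stones are wanted from the tipping bin. Carry the catch pan by its tab and set it flat on the bench with its near edge tucked under the bin's open lip, then raise the bin by the bar at its back, only until the stones begin to slide, and hold it there so that exactly the first two slide into the pan while the other two stay in the bin. Lower the bin gently all the way onto its rest and let go; do not touch the stones with the gripper and leave everything else on the bench where it stands.

Things in the scene. Friction and masses are not known exactly. Their poses are not given: they have to be found in the camera images.
- bin_stand: grey fixed stand of the tipping bin. Origin on the bench right under the bin's lip; the bin pours to its +y and lies, with its handle, towards -y. Hinge axis along x at 85 mm height, at the lip. Foot plate and posts, 150 mm wide, begin 60 mm behind the lip; in front of that the bench is free to 62 mm height (cheeks at x = +-63..70 mm above that, ending at y = +10)
- tipping_bin (a joint): tilt of the bin, rad: 0 level on its rest (falls back if let go), grows as its back is raised by 4 to 8 N at the handle, stop 0.8. Its four stones lie one behind another on an arched floor and let go one after another, each about 0.13 rad after the one before. Friction is unknown: the first goes somewhere between 0.08 and 0.3 rad
- bin_lip (a point): middle of the open lip of the aluminium bin, on the hinge axis, 85 mm over the bench; turns with the bin (x across, +y out of the bin, z up). Bin 122 mm wide, 253 mm long, walls 54 mm high; four floor panels of 63 mm slope down to the lip by 11, 3.7, -3.7, -11 degrees, counted from the lip; a stone on each
- bin_handle (a point): middle of the round steel bar handle behind the bin, 12 mm thick, 84 mm clear length parallel to the lip (bin x); at rest 312 mm behind the lip and 130 mm above the bench (45 mm above the hinge axis). 54 mm clear between the bar and the bin's back wall, whose top is 9 mm above the bar's centre
- catch_pan: loose open aluminium pan, 130 mm (x) by 150 mm (y), walls 36 mm high and 3 mm thick, with an upright grey plastic tab on the outside of its +y wall. Origin in the centre of its underside. 0.28 to 0.46 kg
- pan_grip (a point): grip point on the pan's tab, at (0, 79.5, 62) mm in the pan's frame; the tab is 12 mm thick (along the pan's y), 44 mm wide (x), and its top is 78 mm above the pan's underside. It rises 42 mm above the rim
- stone_iron_e: rusty brown rough stone sample, about 46x60x24 mm, lying with its long side across the bin on the first floor panel counted from the lip. Origin in the centre of its underside as it first lies; 0.1 to 0.34 kg
- stone_grey_a: grey rough stone sample, about 50x54x31 mm, lying with its long side across the bin on the second floor panel counted from the lip. Origin in the centre of its underside as it first lies; 0.1 to 0.34 kg
- stone_dark: dark rough stone sample, about 54x77x41 mm, lying with its long side across the bin on the third floor panel counted from the lip. Origin in the centre of its underside as it first lies; 0.1 to 0.34 kg
- stone_grey_b: grey rough stone sample, about 47x60x36 mm, lying with its long side across the bin on the fourth floor panel counted from the lip. Origin in the centre of its underside as it first lies; 0.1 to 0.34 kg
- stone_white: bystander: large pale stone, 58x108x49 mm, origin under its centre
- blower: bystander: black rubber blower standing upright, 50 mm wide, 110 mm high, origin under its centre
- dropper: bystander: brown dropper bottle standing upright, 34 mm wide, 102 mm high, origin under its centre
- gem_jar_2: bystander: flat round jar with a black lid, 50 mm wide, 24 mm high, fixed to the bench
- tape_roll: bystander: roll of brown tape lying flat, 67 mm wide, 19 mm high, fixed to the bench
Things that resemble listed ones, but are neither listed nor needed, are in the scene too. What is shaped like the stone_grey_a but pink or purple is not meant.

How it is judged:
On the way, in this order (a step that is already met when the one before it is completed fails the run):
1. the catch pan stands flat on the bench under the lip, the bin still down (x of catch_pan in the frame of bin_stand between -0.04 and 0.04 m and y of catch_pan in the frame of bin_stand between 0 and 0.1 m and height (world z) of catch_pan below 0.006 m and angle between catch_pan's own z axis and vertical below 0.06 rad and value of joint tipping_bin below 0.05 rad and linear speed of catch_pan below 0.02 m/s), for 0.2 s.
2. the first two stones lie in the pan, the other two still in the bin (x of stone_iron_e in the frame of catch_pan between -0.064 and 0.064 m and y of stone_iron_e in the frame of catch_pan between -0.074 and 0.074 m and height (world z) of each of stone_iron_e, stone_grey_a below 0.07 m and x of stone_grey_a in the frame of catch_pan between -0.064 and 0.064 m and y of stone_grey_a in the frame of catch_pan between -0.074 and 0.074 m and y of each of stone_dark, stone_grey_b in the frame of bin_lip below -0.02 m and height (world z) of each of stone_dark, stone_grey_b above 0.07 m), for 0.2 s.
At the end, for the whole second after the job is handed in: Pan flat on the bench, its centre 0-100 mm in front of the lip and within 40 mm of the bin's middle; first two stones at rest in it; third and fourth at rest in the bin, at least 20 mm behind the lip; bin down (tilt under 0.03 rad) (all of step 2 and x of catch_pan in the frame of bin_stand between -0.04 and 0.04 m and y of catch_pan in the frame of bin_stand between 0 and 0.1 m and height (world z) of catch_pan below 0.006 m and angle between catch_pan's own z axis and vertical below 0.06 rad and value of joint tipping_bin below 0.03 rad and linear speed of each of stone_iron_e, stone_grey_a, stone_dark, stone_grey_b, catch_pan below 0.02 m/s); the robot touches nothing.
It fails at once if the gripper pressed a stone of the bin (over 1 N) (contact force between the fingers and stone_iron_e above 1 N or contact force between the fingers and stone_grey_a above 1 N or contact force between the fingers and stone_dark above 1 N or contact force between the fingers and stone_grey_b above 1 N).
It fails at once if the bin was dropped (it fell faster than 2 rad/s) (velocity of joint tipping_bin below -2 rad/s).
It fails at once if a bystander was moved by more than 25 mm (distance of any of stone_white, blower, dropper from where it was at the start of the episode above 0.025 m).
It also fails if it takes over 69 s, if anything falls off the work surface, if the arm or the gripper's body presses on something with over 40 N, if the wrist force passes 120 N, or if a joint passes its speed limit or range.

## Working session

There is one attempt and no reset: what is moved stays moved. The work goes in short steps, Python scripts to look and compute and a tool call to move; the robot and the scene stay as the last step left them, time stands still between calls to the robot, and variables do not carry over. Pictures are saved under pics/ and viewed, and the job is handed in when it is done.

Besides the shell and the picture viewer there is one more tool, called after "Emit:" as name(argument=value, ...) on one line, values as JSON. step_arm: Moves the arm, as the interface text tells. Its arguments: {"type":"object","properties":{"moves":{"type":"array","items":{"type":"array","items":{"type":"array","items":{"type":"number"}}}},"force":{"type":"number"}},"required":["moves"]}

```bash
mkdir -p pics && ls
python3 - <<'E'
from workcell import env
import cv2,numpy as np
s=env.get_state()
for k,v in s.items(): print(k,np.round(v,3))
for n in ("scene","top"):
    p,d=env.read_camera(n)
    cv2.imwrite(f"pics/{n}0.png",p[:,:,::-1]); np.save(f"{n}_d.npy",d)
    c=env.get_calibration(n); print(n,np.round(c["mtx"],1).tolist(),np.round(c["camera_from_world"],3).tolist())
print(np.round(env.get_calibration("wrist")["T_tool_cam"],3))
E
```

```text
pics
clock 0.0
joint_pos [-1.264  0.314  0.045  1.304  0.     1.431]
qvel [ 0.001 -0.     0.001  0.001 -0.001  0.001]
tau [ 1.0000e-03 -4.8063e+01  2.9853e+01  1.9000e-02 -0.0000e+00 -0.0000e+00]
tcp_pos [ 0.248 -0.518  0.241]
orientation [ 0.598  0.377  0.599 -0.376]
wrist_force [-0.021 -0.234  0.054]
ft_torque [ 0.045 -0.015 -0.009]
finger_gap 0.085
scene [[441.5, 0.0, 285.5], [0.0, 441.5, 206.8], [0.0, 0.0, 1.0]] [[0.713, -0.701, 0.005, -0.373], [-0.392, -0.404, -0.827, 0.331], [0.581, 0.588, -0.563, 1.028], [0.0, 0.0, 0.0, 1.0]]
top [[532.7, 0.0, 281.6], [0.0, 532.7, 214.6], [0.0, 0.0, 1.0]] [[-0.021, -1.0, 0.001, 0.077], [-0.992, 0.021, -0.121, 0.587], [0.121, -0.004, -0.993, 1.515], [0.0, 0.0, 0.0, 1.0]]
[[ 0.001 -0.285  0.958 -0.132]
 [-0.002 -0.958 -0.285  0.072]
 [ 1.    -0.001 -0.001  0.   ]
 [ 0.     0.     0.     1.   ]]
```

View pics/scene0.png

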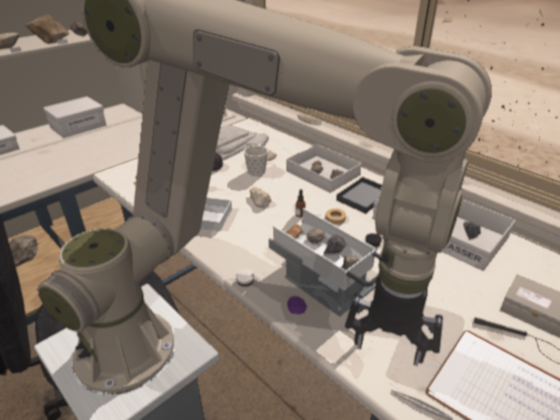

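View pics/top0.png

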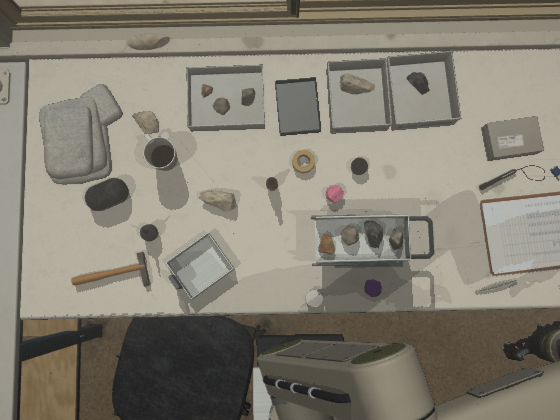

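The top view shows the bin with its lip at about (313,240) and its handle at (430,237). The stones are brown (326,243), grey (350,236), dark (374,233) and grey (397,238). The catch pan is at (201,266) with its tab near (177,282). Things that could be mistaken for it are the back trays at (226,97), (358,97) and (423,90), which are larger and have no tab. The pink stone (334,193) and purple stone (372,288) are decoys.

```bash
cat > h.py <<'E'
from workcell import env
import cv2,numpy as np
from scipy.spatial.transform import Rotation as R
def cal(n):
    c=env.get_calibration(n); return np.array(c["mtx"]),np.array(c["camera_from_world"])
def unproj(n,u,v,d):
    K,T=cal(n); u,v,d=map(np.asarray,(u,v,d))
    p=np.stack([(u-K[0,2])/K[0,0]*d,(v-K[1,2])/K[1,1]*d,d],-1)
    return (p-T[:3,3])@T[:3,:3]
def onplane(n,u,v,z):
    K,T=cal(n); c=-T[:3,:3].T@T[:3,3]; r=T[:3,:3].T@np.array([(u-K[0,2])/K[0,0],(v-K[1,2])/K[1,1],1])
    return c+r*(z-c[2])/r[2]
def proj(n,P):
    K,T=cal(n); p=np.asarray(P)@T[:3,:3].T+T[:3,3]; return (p/p[...,2:])@K.T
def pose():
    s=env.get_state(); q=s["orientation"]; return np.array(s["tcp_pos"]),R.from_quat([q[1],q[2],q[3],q[0]])
def delta(target,Rt):
    "rotvec and shift in tool axes"
    p,r=pose(); return (r.inv()*Rt).as_rotvec(), r.inv().apply(np.asarray(target)-p)
E
python3 - <<'E'
from h import *
p,d=env.read_camera("top")
for a,(y0,y1,x0,x1) in {"pan":(220,320,150,250),"bin":(170,310,290,450)}.items():
    c=p[y0:y1,x0:x1,::-1]; cv2.imwrite(f"pics/crop_{a}.png",cv2.resize(c,None,fx=5 if a=="bin" else 6,fy=5 if a=="bin" else 6,interpolation=cv2.INTER_CUBIC)[:600,:800])
for t in ("catch_pan","bin_stand","tipping_bin","stone_iron_e","stone_grey_a","stone_dark"):
    for r in env.silhouettes("top",t)[:4]:
        m=r["mask"]&(d>0); v,u=np.nonzero(m); 
        if len(v)==0: continue
        P=unproj("top",u,v,d[v,u]); print(t,round(r["confidence"],2),np.round(r["uv"],0),m.sum(),np.round(np.median(P,0),3),np.round(P.min(0),3),np.round(P.max(0),3))
v,u=np.mgrid[225:315:1,155:245:1].reshape(2,-1)
P=unproj("top",u,v,d[v,u])
for lo,hi in((0.025,0.045),(0.055,0.09)):
    m=(P[:,2]>lo)&(P[:,2]<hi); 
    if m.sum()>3:
        r=cv2.minAreaRect((P[m,:2]*1000).astype(np.float32)); print(lo,m.sum(),np.round(cv2.boxPoints(r)),r)
E
```

```text
catch_pan 0.9 [198. 264.] 2519 [0.446 0.31  0.003] [ 0.353  0.207 -0.01 ] [0.543 0.399 0.084]
bin_stand 0.68 [362. 244.] 4169 [ 0.496 -0.16   0.101] [ 0.433 -0.371 -0.008] [ 0.592 -0.02   0.154]
stone_iron_e 0.79 [326. 243.] 249 [ 0.493 -0.056  0.114] [ 0.468 -0.078  0.091] [ 0.523 -0.036  0.125]
stone_iron_e 0.19 [370. 231.] 380 [ 0.524 -0.184  0.132] [ 0.483 -0.212  0.097] [ 0.56  -0.159  0.148]
stone_grey_a 0.58 [335. 192.] 228 [ 0.65  -0.091  0.027] [ 0.626 -0.117 -0.006] [ 0.676 -0.068  0.041]
stone_grey_a 0.53 [397. 238.] 205 [ 0.504 -0.246  0.121] [ 0.48  -0.268  0.097] [ 0.53  -0.226  0.136]
stone_grey_a 0.53 [372. 288.] 213 [ 0.371 -0.193  0.027] [ 0.348 -0.216  0.017] [ 0.394 -0.171  0.037]
stone_grey_a 0.5 [352. 236.] 250 [ 0.517 -0.119  0.131] [ 0.493 -0.144  0.117] [ 0.54  -0.096  0.141]
stone_dark 0.9 [372. 231.] 349 [ 0.524 -0.183  0.132] [ 0.486 -0.21   0.11 ] [ 0.556 -0.159  0.148]
0.025 282 [[347. 335.]
 [436. 206.]
 [624. 334.]
 [535. 464.]] ((485.5718688964844, 334.71246337890625), (227.5494384765625, 156.68106079101562), 34.37997817993164)
0.055 85 [[381. 363.]
 [388. 352.]
 [424. 377.]
 [417. 387.]] ((402.158447265625, 369.7999267578125), (43.637718200683594, 12.234884262084961), 34.419715881347656)
```

View pics/crop_pan.png

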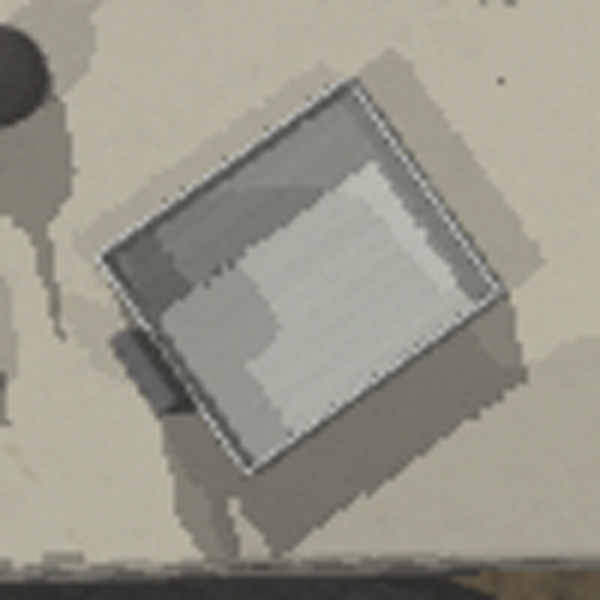

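View pics/crop_bin.png

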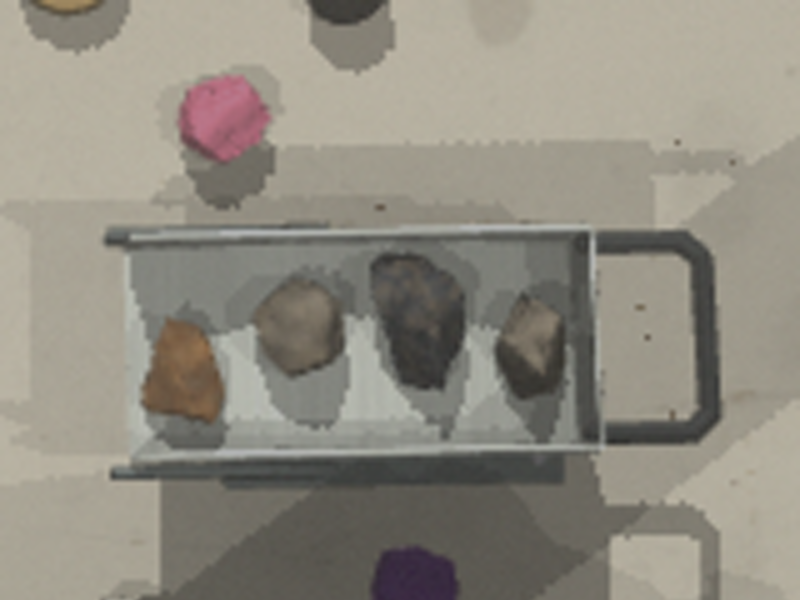

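Run:
```python
from h import *
cs=np.array([onplane("top",u,v,.036) for u,v in ((208.3,233.3),(233.8,268.7),(191.3,298.7),(167,262.8))])
print(np.round(cs,3)); print("c",np.round(cs.mean(0),3),"sides",[round(np.linalg.norm(cs[i]-cs[i-1]),3) for i in range(4)])
e=(cs[0]-cs[3]+cs[1]-cs[2]); print("angle of -y axis",np.degrees(np.arctan2(e[1],e[0])))
for nm,u,v,z in (("back+x",408.6,216,.139),("back-x",410.6,260,.139),("bar mid",431,237,.13),("bar top end",429.5,221,.13),("bar bot end",432,254,.13),("lipwall +x",315.6,217.6,.139),("lipwall -x",316.4,261.5,.139)):
    print(nm,np.round(onplane("top",u,v,z),3))
p,d=env.read_camera("top")
v,u=np.mgrid[210:270,412:440].reshape(2,-1); P=unproj("top",u,v,d[v,u]); m=(P[:,2]>.11)&(P[:,2]<.16)
r=cv2.minAreaRect((P[m,:2]*1000).astype(np.float32)); print("handle",m.sum(),r,np.round(np.percentile(P[m],[1,50,99],axis=0),3))
v,u=np.mgrid[205:275,305:415].reshape(2,-1); P=unproj("top",u,v,d[v,u]); m=(P[:,2]>.08)&(P[:,2]<.17)
r=cv2.minAreaRect((P[m,:2]*1000).astype(np.float32)); print("bin",m.sum(),r,np.round(np.percentile(P[m],[1,50,99],axis=0),3))
m=(P[:,2]>.132)&(P[:,2]<.15); print(np.round(cv2.boxPoints(cv2.minAreaRect((P[m,:2]*1000).astype(np.float32)))))
```

```text
[[0.538 0.278 0.036]
 [0.435 0.205 0.036]
 [0.352 0.327 0.036]
 [0.456 0.397 0.036]]
c [0.445 0.302 0.036] sides [np.float64(0.145), np.float64(0.127), np.float64(0.147), np.float64(0.125)]
angle of -y axis -55.60635316442137
back+x [ 0.565 -0.28   0.139]
back-x [ 0.446 -0.279  0.139]
bar mid [ 0.507 -0.34   0.13 ]
bar top end [ 0.551 -0.339  0.13 ]
bar bot end [ 0.461 -0.34   0.13 ]
lipwall +x [ 0.566 -0.027  0.139]
lipwall -x [ 0.447 -0.026  0.139]
handle 338 ((507.2735595703125, -316.6642761230469), (58.945587158203125, 115.74818420410156), 86.6225357055664) [[ 0.45  -0.345  0.127]
 [ 0.503 -0.332  0.134]
 [ 0.565 -0.286  0.142]]
bin 4559 ((507.9770202636719, -157.1150665283203), (279.66485595703125, 140.07106018066406), 89.8893051147461) [[ 0.441 -0.282  0.086]
 [ 0.508 -0.152  0.104]
 [ 0.573 -0.028  0.144]]
[[ 445. -295.]
 [ 570. -296.]
 [ 571.  -28.]
 [ 446.  -28.]]
```

```bash
cat >> h.py <<'E'
def Rdown(ang):
    "tool x down, tool z at world yaw ang (rad)"
    x=np.array([0,0,-1.]); z=np.array([np.cos(ang),np.sin(ang),0]); y=np.cross(z,x)
    return R.from_matrix(np.stack([x,y,z],1))
E
python3 - <<'E'
from h import *
p,r=pose(); print(np.round(r.as_matrix(),2), "z yaw", np.degrees(np.arctan2(*r.as_matrix()[[1,0],2])))
for nm,u,v,z in (("white",217,199,.03),("dropper",272,184,.05),("tape",303,160,.01),("jar?",313,297,.02),("blower?",359,166,.05),("blackbottle",149,232,.05)): print(nm,np.round(onplane("top",u,v,z),3))
pk=.0
for a in (124.4,-55.6):
    for t in ([.45,-.1,.26],[.4,.369,.15]):
        w,s=delta(t,Rdown(np.radians(a))); print(a,np.round(w,3),np.round(s,3))
for t in ("stone_white","blower","dropper","gem_jar_2","tape_roll"):
    print(t,[(round(b["confidence"],2),np.round(b["uv"])) for b in env.boxes_of("top",t)[:3]])
E
```

```text
[[-0.    0.9   0.43]
 [-0.    0.43 -0.9 ]
 [-1.   -0.    0.  ]] z yaw -64.3970957690951
white [0.639 0.253 0.03 ]
dropper [0.677 0.09  0.05 ]
tape [ 0.755 -0.003  0.01 ]
jar? [ 0.349 -0.021  0.02 ]
blower? [ 0.725 -0.164  0.05 ]
blackbottle [0.545 0.446 0.05 ]
124.4 [ 2.988  0.    -0.   ] [-0.018  0.363 -0.29 ]
124.4 [ 2.988  0.    -0.   ] [ 0.092  0.52  -0.735]
-55.6 [-0.154  0.     0.   ] [-0.018  0.363 -0.29 ]
-55.6 [-0.154  0.     0.   ] [ 0.092  0.52  -0.735]
stone_white [(0.94, array([219., 199.]))]
blower [(0.71, array([147., 231.]))]
dropper []
gem_jar_2 [(0.76, array([358., 166.]))]
tape_roll [(0.62, array([303., 156.]))]
```

Emit:
step_arm(moves=[[[-0.05,0,0,-0.018,0.1,-0.08,1],[-0.1,0,0,-0.018,0.2,-0.16,1],[-0.154,0,0,-0.018,0.363,-0.29,1],[-0.154,0,0,-0.018,0.363,-0.29,1],[-0.154,0,0,-0.018,0.363,-0.29,1],[-0.154,0,0,-0.018,0.363,-0.29,1],[-0.154,0,0,-0.018,0.363,-0.29,1],[-0.154,0,0,-0.018,0.363,-0.29,1],[-0.154,0,0,-0.018,0.363,-0.29,1],[-0.154,0,0,-0.018,0.363,-0.29,1],[-0.154,0,0,-0.018,0.363,-0.29,1]]], force=100)

```text
clock: 1.85
tcp_pos: [0.4513, -0.098, 0.2605]
orientation: [0.627, 0.328, 0.626, -0.328]
wrist_force: [0.3, -0.7, 0.3]
finger_gap: 0.085
```

Run:
```python
from h import *
print(pose()[0],np.round(env.get_state()["joint_pos"],2))
print([np.round(x,3) for x in delta([.4015,.369,.12],Rdown(np.radians(-55.6)))])
```

```text
[ 0.4512767  -0.09800722  0.26053401] [-0.39  0.09 -0.19  1.29  0.    2.15]
[array([ 0.005,  0.   , -0.   ]), array([ 0.14 ,  0.225, -0.412])]
```

Emit:
step_arm(moves=[[[-0.15,0,0,0.0,0.022,-0.041,1],[-0.3,0,0,0.0,0.045,-0.082,1],[-0.45,0,0,0.0,0.067,-0.124,1],[-0.6,0,0,0.02,0.09,-0.165,1],[-0.75,0,0,0.02,0.112,-0.206,1],[-0.9,0,0,0.04,0.135,-0.247,1],[-1.05,0,0,0.05,0.157,-0.288,1],[-1.2,0,0,0.06,0.18,-0.33,1],[-1.35,0,0,0.08,0.202,-0.371,1],[-1.5,0,0,0.1,0.225,-0.412,1],[-1.65,0,0,0.1,0.225,-0.412,1],[-1.8,0,0,0.1,0.225,-0.412,1]]])

```text
clock: 3.05
tcp_pos: [0.4015, 0.369, 0.159]
orientation: [0.645, -0.288, 0.647, 0.287]
wrist_force: [0.2, -1.0, 0.5]
finger_gap: 0.0853
```

Run:
```python
from h import *
print(pose()[0],np.round(env.get_state()["joint_pos"],2))
print([np.round(x,3) for x in delta([.4015,.369,.12],Rdown(np.radians(124.4)))])
```

```text
[0.40148279 0.36901642 0.15896373] [ 0.6   0.3  -0.18  1.09 -0.    1.33]
[array([-1.333e+00, -2.000e-03, -1.000e-03]), array([ 0.039, -0.   ,  0.   ])]
```

Emit:
step_arm(moves=[[[-0.15,0,0,0.0,0,0,0.6],[-0.3,0,0,0.0,0,0,0.6],[-0.45,0,0,0,0,0,0.6],[-0.6,0,0,0,0,0,0.6],[-0.75,0,0,0,0,0,0.6],[-0.9,0,0,0,0,0,0.6],[-1.05,0,0,0,0,0,0.6],[-1.2,0,0,0,0,0,0.6],[-1.333,0,0,0,0,0,0.6]]])

```text
clock: 3.95
tcp_pos: [0.4024, 0.3678, 0.1589]
orientation: [-0.328, 0.626, -0.329, -0.626]
wrist_force: [0.1, -0.4, 0.4]
finger_gap: 0.0512
```

Run:
```python
from h import *
print(pose()[0],np.round(env.get_state()["joint_pos"],2))
print([np.round(x,3) for x in delta([.4015,.369,.056],Rdown(np.radians(124.4)))])
P,r=pose()
p,d=env.read_camera("wrist"); cv2.imwrite("pics/w1.png",p[:,:,::-1])
p,d=env.read_camera("top"); cv2.imwrite("pics/t1.png",p[:,:,::-1])
c=env.get_calibration("wrist"); K=np.array(c["mtx"]); T=np.array(c["T_tool_cam"])
def pw(X):
    t=r.inv().apply(np.asarray(X)-P); q=T[:3,:3].T@(t-T[:3,3]); th=np.arctan2(np.hypot(q[0],q[1]),q[2]); a=np.arctan2(q[1],q[0]); return K[0,2]+K[0,0]*th*np.cos(a),K[1,2]+K[1,1]*th*np.sin(a)
print(K); yd=np.array([np.cos(np.radians(124.4)),np.sin(np.radians(124.4)),0]); xd=np.array([yd[1],-yd[0],0])
g=np.array([.4015,.369,.078])
for a in (-.022,.022):
  for b in (-.006,.006): print(np.round(pw(g+a*xd+b*yd)))
```

```text
[0.4024288  0.36784874 0.15893785] [ 0.59  0.3  -0.18  1.09 -0.   -0.01]
[array([ 0.004, -0.001, -0.002]), array([ 0.103, -0.   ,  0.002])]
[[325.1922621    0.         276.41401348]
 [  0.         325.1922621  216.71116953]
 [  0.           0.           1.        ]]
[270. 200.]
[288. 200.]
[270. 260.]
[287. 260.]
```

View pics/w1.png

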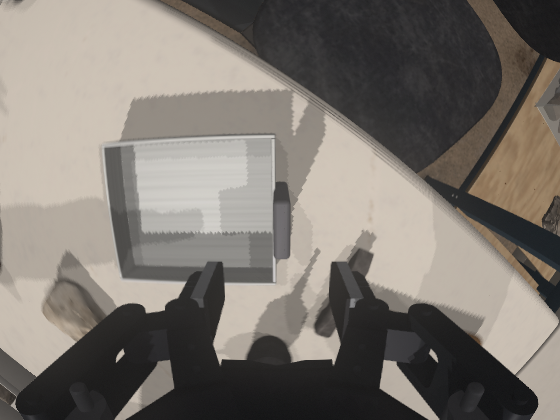

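The wrist view shows the grey tab at columns 274–290 and rows 182–258, centred between the jaws and parallel to them. It matches the prediction to within about 2 px. I descend and grip.

Emit:
step_arm(moves=[[[0.004,0,-0.001,0.04,0,0.001,0.6],[0.004,0,-0.001,0.08,0,0.001,0.6],[0.004,0,-0.001,0.102,0,0.001,0.6],[0.004,0,-0.001,0.102,0,0.001,0.6],[0.004,0,-0.001,0.102,0,0.001,0],[0.004,0,-0.001,0.102,0,0.001,0],[0.004,0,-0.001,0.102,0,0.001,0],[0.004,0,-0.001,0.102,0,0.001,0],[0.004,0,-0.001,0.102,0,0.001,0],[0.004,0,-0.001,0.102,0,0.001,0]]], force=100)

```text
clock: 5.05
tcp_pos: [0.4031, 0.3696, 0.0591]
orientation: [-0.332, 0.625, -0.331, -0.624]
wrist_force: [-1.1, -0.2, 6.5]
finger_gap: 0.0107
```

Run:
```python
from h import *
p,d=env.read_camera("wrist"); cv2.imwrite("pics/w2.png",p[:,:,::-1])
p0,r=pose(); print(p0,np.round(env.get_state()["joint_pos"],2),np.round(r.as_matrix(),2).tolist())
for t,a in (([.42,.30,.08],115),([.507,.17,.075],90),([.507,.114,.075],90)):
  print([np.round(x,3) for x in delta(t,Rdown(np.radians(a)))])
```

```text
[0.40304515 0.36962279 0.05905852] [ 0.6   0.38 -0.33  0.86 -0.    0.  ] [[0.0, -0.83, -0.56], [0.0, -0.56, 0.83], [-1.0, -0.0, -0.0]]
[array([ 0.158, -0.001,  0.003]), array([-0.021,  0.025, -0.067])]
[array([ 0.594, -0.   ,  0.003]), array([-0.016,  0.026, -0.224])]
[array([ 0.594, -0.   ,  0.003]), array([-0.016,  0.057, -0.27 ])]
```

View pics/w2.png

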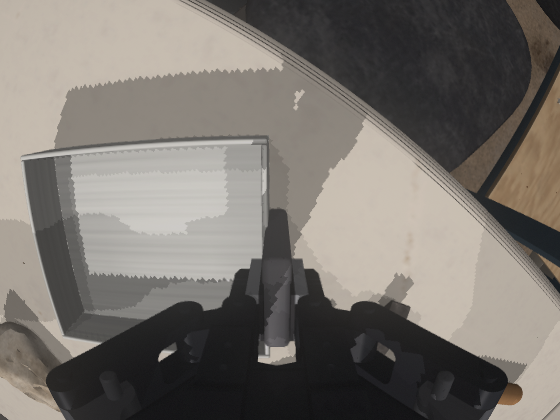

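Emit:
step_arm(moves=[[[0,0,0,-0.02,0,0,0],[0,0,0,-0.05,0,0,0],[0,0,0,-0.06,0,-0.02,0],[0.1,0,0,-0.06,0.005,-0.05,0],[0.2,0,0,-0.06,0.01,-0.08,0],[0.3,0,0,-0.06,0.01,-0.11,0],[0.4,0,0,-0.06,0.01,-0.14,0],[0.5,0,0,-0.06,0.0,-0.17,0],[0.594,0,0,-0.06,0.0,-0.187,0],[0.594,0,0,-0.06,0.0,-0.187,0],[0.594,0,0,-0.06,0.0,-0.187,0]]])

```text
clock: 6.2
tcp_pos: [0.5071, 0.2145, 0.119]
orientation: [0.501, -0.5, 0.499, 0.5]
wrist_force: [0.7, -0.3, -4.0]
finger_gap: 0.0104
```

Run:
```python
from h import *
p,d=env.read_camera("top"); cv2.imwrite("pics/t3.png",p[:,:,::-1])
p,d=env.read_camera("scene"); cv2.imwrite("pics/s3.png",p[:,:,::-1])
p0,r=pose(); print(p0,np.round(env.get_state()["joint_pos"],2),np.round(r.as_matrix(),2).tolist(),env.get_state()["wrist_force"],env.get_state()["ft_torque"])
for t,a in (([.507,.215,.075],90),([.507,.1145,.075],90)):
  print([np.round(x,3) for x in delta(t,Rdown(np.radians(a)))])
```

```text
[0.50663282 0.21520223 0.11908293] [ 0.26  0.33 -0.24  1.    0.    0.25] [[0.0, -1.0, -0.0], [0.0, -0.0, 1.0], [-1.0, -0.0, 0.0]] [-0.67097672  0.33985209 -4.65874298] [ 0.28222081  0.05198124 -0.01143316]
[array([0.002, 0.001, 0.002]), array([ 0.044, -0.   , -0.   ])]
[array([0.002, 0.001, 0.002]), array([ 0.044, -0.   , -0.101])]
```

View pics/t3.png

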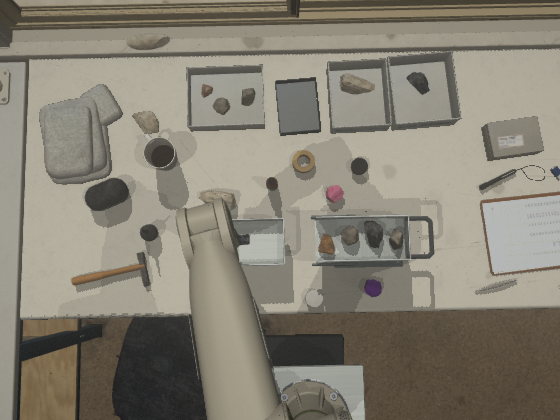

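View pics/s3.png

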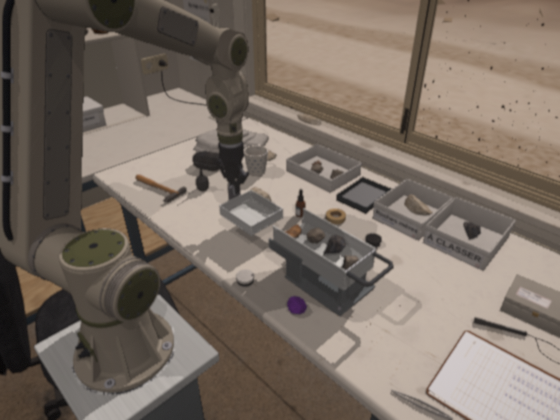

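The pan hangs level, with its near edge about 70 mm in front of the lip and square to the bin. I lower it to about 8 mm and slide it under the lip.

Emit:
step_arm(moves=[[[0,0,0,0.03,0,0,0],[0,0,0,0.051,0,0,0],[0,0,0,0.051,0,-0.01,0],[0,0,0,0.051,0,-0.035,0],[0,0,0,0.051,0,-0.06,0],[0,0,0,0.051,0,-0.085,0],[0,0,0,0.051,0,-0.098,0],[0,0,0,0.051,0,-0.1,0],[0,0,0,0.055,0,-0.1,0],[0,0,0,0.059,0,-0.1,0],[0,0,0,0.06,0,-0.1,0],[0,0,0,0.06,0,-0.1,0]]])

```text
clock: 7.5
tcp_pos: [0.507, 0.1161, 0.0591]
orientation: [-0.5, 0.501, -0.498, -0.501]
wrist_force: [-1.2, 1.8, -1.0]
finger_gap: 0.0104
```

Run:
```python
from h import *
p,d=env.read_camera("top"); cv2.imwrite("pics/t4.png",cv2.resize(p[170:330,200:460,::-1],None,fx=3,fy=3))
p,d=env.read_camera("scene"); cv2.imwrite("pics/s4.png",cv2.resize(p[160:320,180:440,::-1],None,fx=3,fy=3))
s=env.get_state();print(pose()[0],s["wrist_force"],s["ft_torque"],s["finger_gap"])
```

```text
[0.50717192 0.11595775 0.05911544] [-0.08773916  1.89354963 -0.62999746] [ 0.16109091  0.05827164 -0.03755835] 0.010221632550061172
```

View pics/t4.png

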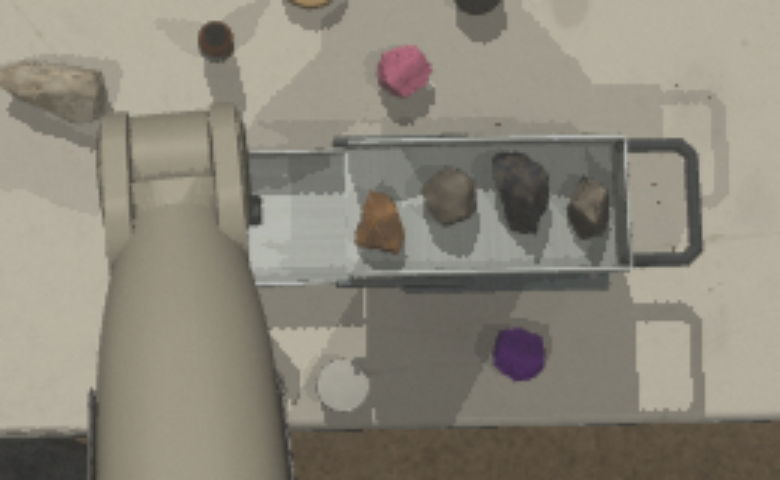

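View pics/s4.png

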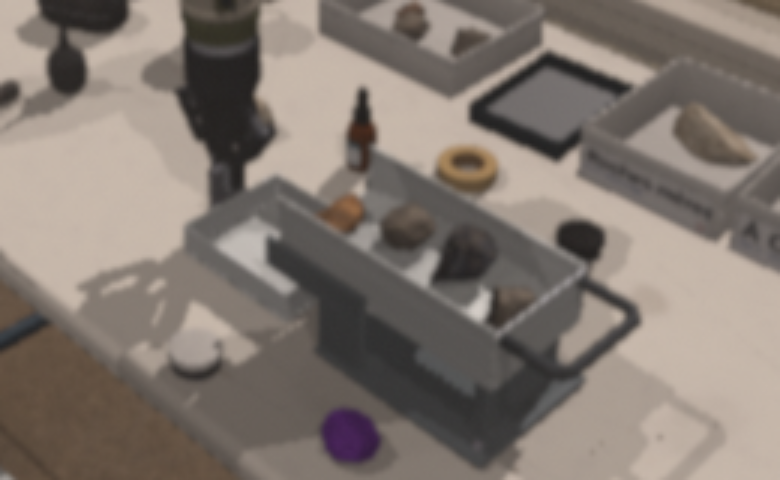

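The pan is under the lip and its weight is on the bench. I open the gripper and rise.

Emit:
step_arm(moves=[[[0,0,0,0,0,0,0.5],[0,0,0,0,0,0,0.5],[0,0,0,0,0,0,0.5],[0,0,0,0,0,0,0.5],[0,0,0,-0.02,0,0,0.5],[0,0,0,-0.06,0,0,0.5],[0,0,0,-0.11,0,0,0.5],[0,0,0,-0.15,0,0,0.5],[0,0,0,-0.17,0,0,0.5]]])

```text
clock: 8.5
tcp_pos: [0.5083, 0.1158, 0.2334]
orientation: [-0.502, 0.502, -0.497, -0.499]
wrist_force: [-0.1, 0.2, -0.3]
finger_gap: 0.0426
```

Run:
```python
from h import *
p,d=env.read_camera("scene"); cv2.imwrite("pics/s5.png",cv2.resize(p[160:320,180:440,::-1],None,fx=3,fy=3))
s=env.get_state();print(pose()[0],s["wrist_force"],s["ft_torque"],s["finger_gap"],np.round(s["joint_pos"],2))
for a in (90,): print([np.round(x,3) for x in delta([.507,-.34,.2],Rdown(np.radians(a)))])
```

```text
[0.50925359 0.11581065 0.23541079] [0.7730084  1.08784835 1.94598912] [-0.0152515  -0.07607139  0.00654766] 0.04281765574689215 [ 0.07  0.2  -0.12  1.24  0.    0.07]
[array([0.003, 0.002, 0.012]), array([ 0.035,  0.004, -0.456])]
```

View pics/s5.png

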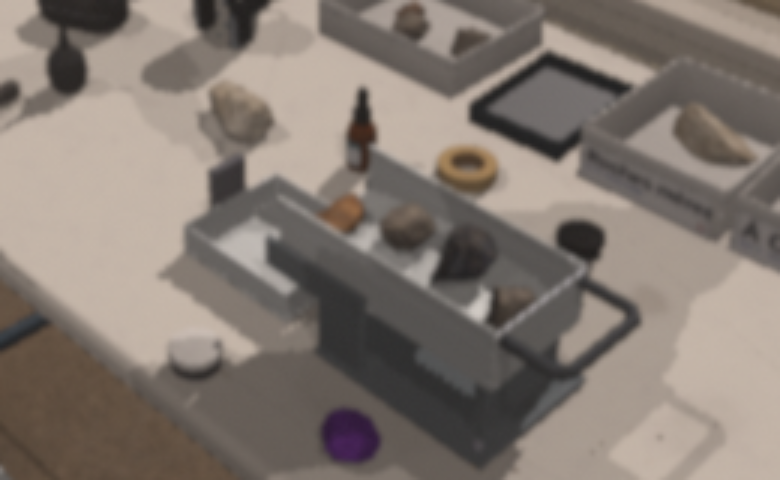

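Emit:
step_arm(moves=[[[0,0,0.01,0,0.004,-0.05,0.5],[0,0,0.01,0,0.004,-0.1,0.5],[0,0,0.01,0,0.004,-0.15,0.5],[0,0,0.01,0,0.004,-0.2,0.5],[0,0,0.01,0,0.004,-0.25,0.5],[0,0,0.01,0,0.004,-0.3,0.5],[0,0,0.01,0,0.004,-0.35,0.5],[0,0,0.01,0,0.004,-0.4,0.5],[0,0,0.01,0,0.004,-0.44,0.5],[0,0,0.01,0.02,0.004,-0.456,0.5],[0,0,0.01,0.03,0.004,-0.456,0.5]]])

```text
clock: 9.65
tcp_pos: [0.5061, -0.3427, 0.2022]
orientation: [0.501, -0.499, 0.499, 0.5]
wrist_force: [-1.0, -0.3, 0.2]
finger_gap: 0.0426
```

Run:
```python
from h import *
p0,r=pose()
p,d=env.read_camera("wrist"); cv2.imwrite("pics/w6.png",p[:,:,::-1])
p,d=env.read_camera("top"); cv2.imwrite("pics/t6.png",cv2.resize(p[150:350,200:460,::-1],None,fx=3,fy=3))
p,d=env.read_camera("scene"); cv2.imwrite("pics/s6.png",p[:,:,::-1])
s=env.get_state();print(p0,s["wrist_force"],s["ft_torque"],s["finger_gap"],np.round(s["joint_pos"],2))
for a in (90,): print([np.round(x,3) for x in delta([.507,-.34,.122],Rdown(np.radians(a)))])
c=env.get_calibration("wrist"); K=np.array(c["mtx"]); T=np.array(c["T_tool_cam"])
for X in ([.465,-.34,.136],[.549,-.34,.136],[.507,-.34,.136],[.446,-.281,.139],[.568,-.281,.139]):
    t=r.inv().apply(np.asarray(X)-p0); q=T[:3,:3].T@(t-T[:3,3]); th=np.arctan2(np.hypot(q[0],q[1]),q[2]); a=np.arctan2(q[1],q[0]); print(X,np.round([K[0,2]+K[0,0]*th*np.cos(a),K[1,2]+K[1,1]*th*np.sin(a)]))
```

```text
[ 0.50612729 -0.34268952  0.20215354] [0.38096044 0.09414366 0.19285988] [-0.01181803  0.01999201  0.00200373] 0.042450157122069676 [-0.72  0.4   0.07  1.25  0.   -0.73]
[array([ 0.003,  0.004, -0.001]), array([ 0.081, -0.001, -0.002])]
[0.465, -0.34, 0.136] [281. 175.]
[0.549, -0.34, 0.136] [281. 296.]
[0.507, -0.34, 0.136] [281. 240.]
[0.446, -0.281, 0.139] [377. 147.]
[0.568, -0.281, 0.139] [361. 318.]
```

View pics/w6.png

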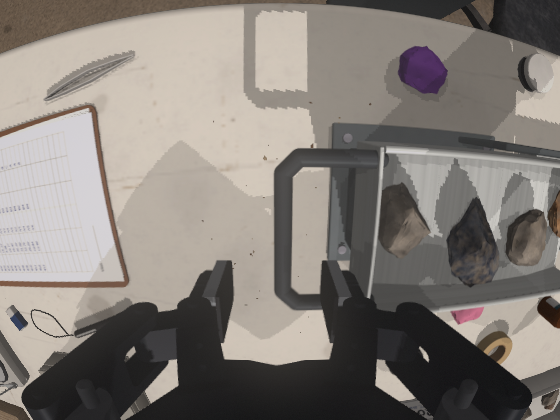

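View pics/t6.png

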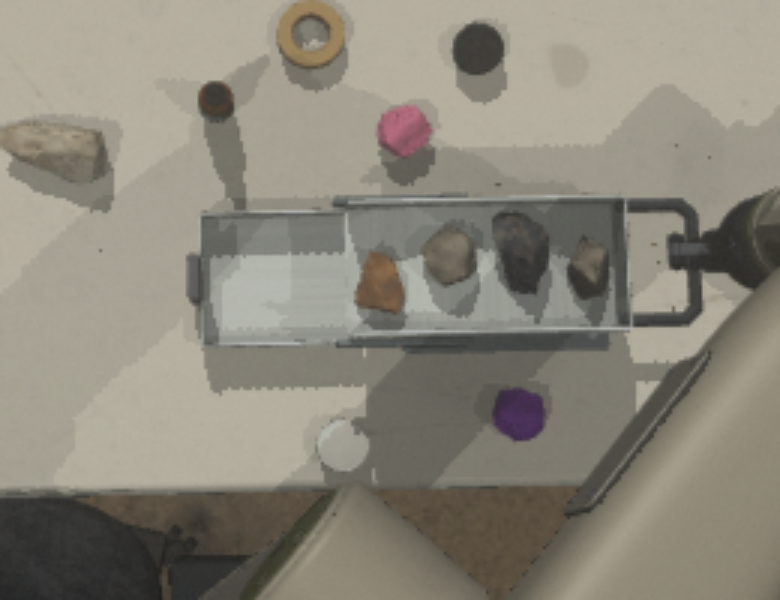

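View pics/s6.png

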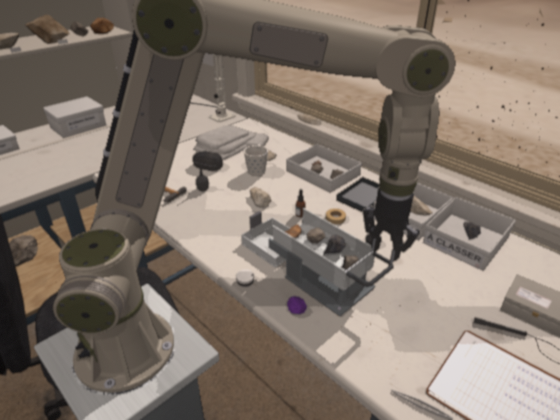

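In the wrist view the bar is vertical at columns 275–291 between the fingers, within 1 mm of the predicted position. The pan is centred in front of the lip. I descend and grip the bar.

Emit:
step_arm(moves=[[[0,0.004,0,0.04,0,-0.001,0.5],[0,0.004,0,0.075,0,-0.001,0.5],[0,0.004,0,0.081,0,-0.001,0.5],[0,0.004,0,0.081,0,-0.001,0.5],[0,0.004,0,0.081,0,-0.001,0],[0,0.004,0,0.081,0,-0.001,0],[0,0.004,0,0.081,0,-0.001,0],[0,0.004,0,0.081,0,-0.001,0],[0,0.004,0,0.081,0,-0.001,0]]], force=50)

```text
clock: 10.7
tcp_pos: [0.5075, -0.3388, 0.1249]
orientation: [-0.5, 0.502, -0.498, -0.5]
wrist_force: [0.9, 5.3, 5.9]
finger_gap: 0.0102
```

```bash
cat > look.py <<'E'
import sys
from h import *
n=sys.argv[1]
s=env.get_state();p0=np.array(s["tcp_pos"]);print(np.round(p0,4),"F",np.round(s["wrist_force"],1),"gap",round(s["finger_gap"],4),"t",s["clock"])
if len(sys.argv)>2:
    z0,y0=float(sys.argv[2]),float(sys.argv[3]); print("theta z",round(np.arcsin((45+(p0[2]-z0)*1000)/315.2)-.1432,4))
p,d=env.read_camera("top"); im=cv2.resize(p[190:280,240:440,::-1],None,fx=4,fy=4); 
cv2.imwrite(f"pics/l{n}.png",im)
E
python3 look.py 7; python3 -c "
from h import *
print(pose()[1].as_matrix().round(3))"
```

```text
[ 0.5075 -0.3388  0.1249] F [0.9 5.3 5.9] gap 0.0102 t 10.7
[[ 0.003 -1.    -0.004]
 [ 0.001 -0.004  1.   ]
 [-1.    -0.003  0.001]]
```

View pics/l7.png

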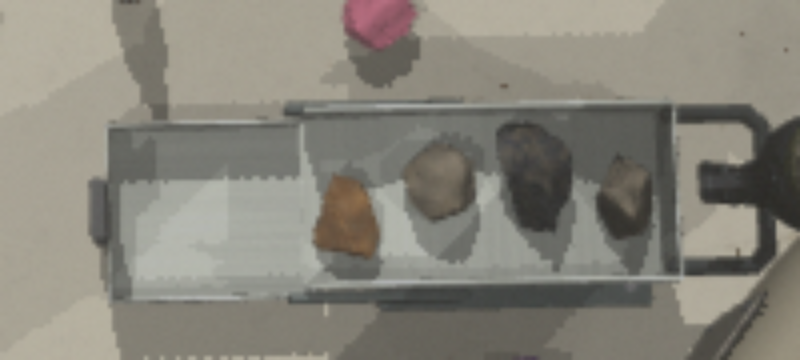

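The bar is gripped: the gap reads 10.2 mm, just as it did on the 12 mm tab. All four stones are at rest, at crop columns 347, 440, 535 and 626. I raise to about 0.06 rad first.

Emit:
step_arm(moves=[[[0,0,0,-0.004,0,0,0],[0,0,0,-0.008,0,0.001,0],[0,0,0,-0.012,0,0.002,0],[0,0,0,-0.016,0,0.003,0],[0,0,0,-0.0186,0,0.0033,0],[0,0,0,-0.0186,0,0.0033,0],[0,0,0,-0.0186,0,0.0033,0]]])

```text
clock: 11.45
tcp_pos: [0.5075, -0.3356, 0.1434]
orientation: [-0.5, 0.502, -0.498, -0.5]
wrist_force: [1.1, 0.9, -7.2]
finger_gap: 0.0102
```

```bash
python3 look.py 8 0.1249 -.3388
```

```text
[ 0.5075 -0.3356  0.1434] F [ 1.1  0.9 -7.2] gap 0.0102 t 11.45
theta z 0.0596
```

View pics/l8.png

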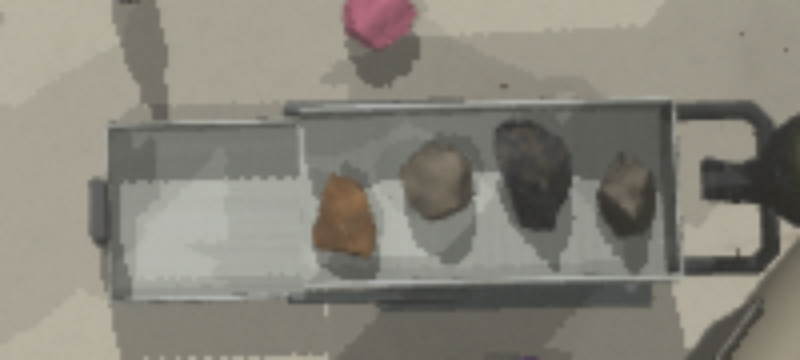

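Emit:
step_arm(moves=[[[0,0,0,-0.003,0,0.0006,0],[0,0,0,-0.006,0,0.0012,0],[0,0,0,-0.0092,0,0.002,0],[0,0,0,-0.0092,0,0.002,0],[0,0,0,-0.0092,0,0.002,0],[0,0,0,-0.0092,0,0.002,0]]])

```text
clock: 12.1
tcp_pos: [0.5075, -0.3336, 0.1525]
orientation: [-0.5, 0.502, -0.498, -0.5]
wrist_force: [1.8, 0.4, -7.7]
finger_gap: 0.0101
```

```bash
python3 look.py 9 0.1249 -.3388
```

```text
[ 0.5075 -0.3336  0.1525] F [ 1.8  0.4 -7.7] gap 0.0101 t 12.1
theta z 0.0892
```

View pics/l9.png

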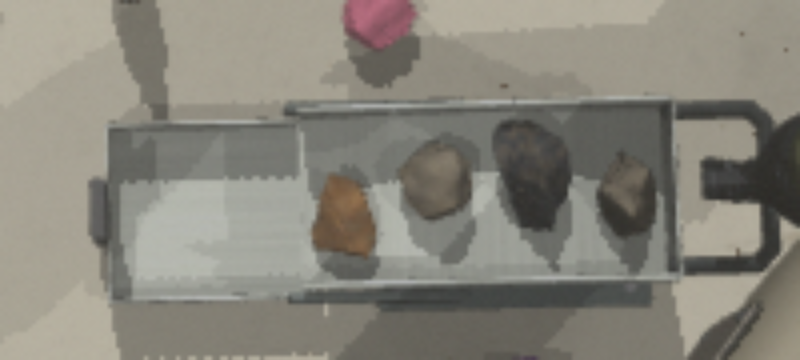

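Emit:
step_arm(moves=[[[0,0,0,-0.003,0,0.0007,0],[0,0,0,-0.006,0,0.0014,0],[0,0,0,-0.0076,0,0.0019,0],[0,0,0,-0.0076,0,0.0019,0],[0,0,0,-0.0076,0,0.0019,0],[0,0,0,-0.0076,0,0.0019,0]]])

```text
clock: 12.75
tcp_pos: [0.5075, -0.3318, 0.16]
orientation: [-0.5, 0.502, -0.498, -0.5]
wrist_force: [1.5, 0.4, -7.9]
finger_gap: 0.0101
```

```bash
python3 look.py 10 0.1249 -.3388
```

```text
[ 0.5075 -0.3318  0.16  ] F [ 1.5  0.4 -7.9] gap 0.0101 t 12.75
theta z 0.1138
```

View pics/l10.png

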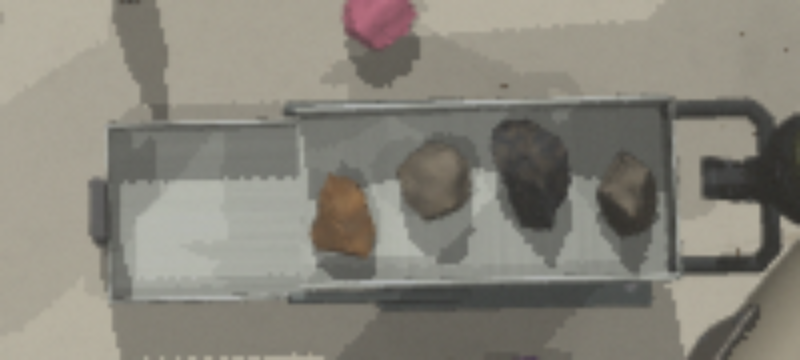

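Emit:
step_arm(moves=[[[0,0,0,-0.003,0,0.0007,0],[0,0,0,-0.006,0,0.0015,0],[0,0,0,-0.0078,0,0.0021,0],[0,0,0,-0.0078,0,0.0021,0],[0,0,0,-0.0078,0,0.0021,0],[0,0,0,-0.0078,0,0.0021,0]]])

```text
clock: 13.4
tcp_pos: [0.5075, -0.3297, 0.1678]
orientation: [-0.5, 0.502, -0.498, -0.5]
wrist_force: [2.9, 0.0, -6.7]
finger_gap: 0.0102
```

```bash
python3 look.py 11 0.1249 -.3388
```

```text
[ 0.5075 -0.3297  0.1678] F [ 2.9  0.  -6.7] gap 0.0102 t 13.4
theta z 0.1395
```

View pics/l11.png

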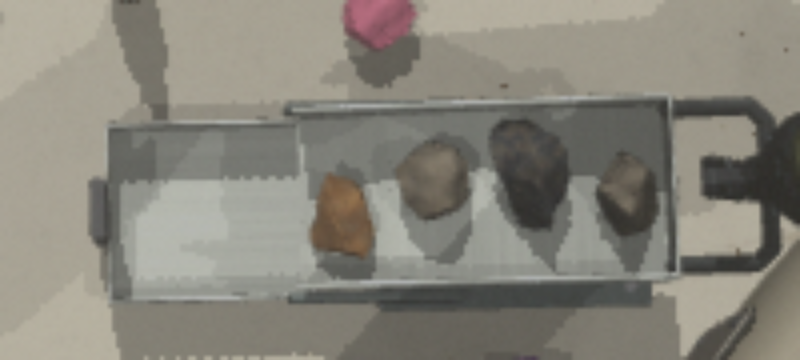

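Emit:
step_arm(moves=[[[0,0,0,-0.003,0,0.0008,0],[0,0,0,-0.006,0,0.0016,0],[0,0,0,-0.0077,0,0.0023,0],[0,0,0,-0.0077,0,0.0023,0],[0,0,0,-0.0077,0,0.0023,0],[0,0,0,-0.0077,0,0.0023,0]]])

```text
clock: 14.05
tcp_pos: [0.5075, -0.3275, 0.1754]
orientation: [-0.5, 0.502, -0.498, -0.5]
wrist_force: [3.2, 0.1, -7.4]
finger_gap: 0.0102
```

```bash
python3 look.py 12 0.1249 -.3388
```

```text
[ 0.5075 -0.3275  0.1754] F [ 3.2  0.1 -7.4] gap 0.0102 t 14.05
theta z 0.1647
```

View pics/l12.png

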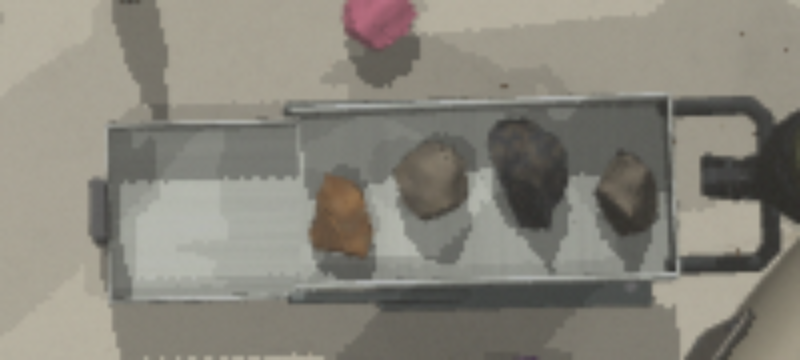

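Nothing has slid yet. I go on to about 0.19.

Emit:
step_arm(moves=[[[0,0,0,-0.003,0,0.0009,0],[0,0,0,-0.006,0,0.0018,0],[0,0,0,-0.0076,0,0.0024,0],[0,0,0,-0.0076,0,0.0024,0],[0,0,0,-0.0076,0,0.0024,0],[0,0,0,-0.0076,0,0.0024,0]]])

```text
clock: 14.7
tcp_pos: [0.5075, -0.3251, 0.183]
orientation: [-0.5, 0.502, -0.498, -0.5]
wrist_force: [2.8, 1.1, -8.1]
finger_gap: 0.0101
```

```bash
python3 look.py 13 0.1249 -.3388
```

```text
[ 0.5075 -0.3251  0.183 ] F [ 2.8  1.1 -8.1] gap 0.0101 t 14.7
theta z 0.1901
```

View pics/l13.png

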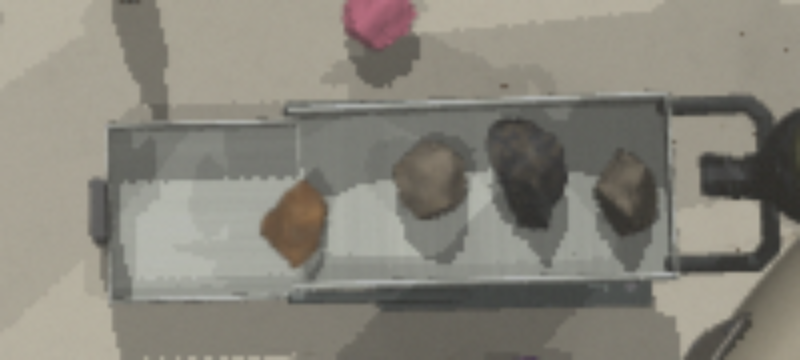

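The iron stone is sliding: it has moved from crop column 340 to 295 and is tipping over the lip, so θ1 is about 0.17–0.19. I hold.

Emit:
step_arm(moves=[[[0,0,0,0,0,0,0],[0,0,0,0,0,0,0],[0,0,0,0,0,0,0],[0,0,0,0,0,0,0],[0,0,0,0,0,0,0],[0,0,0,0,0,0,0]]])

```text
clock: 15.35
tcp_pos: [0.5075, -0.3251, 0.183]
orientation: [-0.5, 0.502, -0.498, -0.5]
wrist_force: [2.8, 0.5, -7.6]
finger_gap: 0.0099
```

```bash
python3 look.py 14 0.1249 -.3388
```

```text
[ 0.5075 -0.3251  0.183 ] F [ 2.8  0.5 -7.6] gap 0.0099 t 15.35
theta z 0.1901
```

View pics/l14.png

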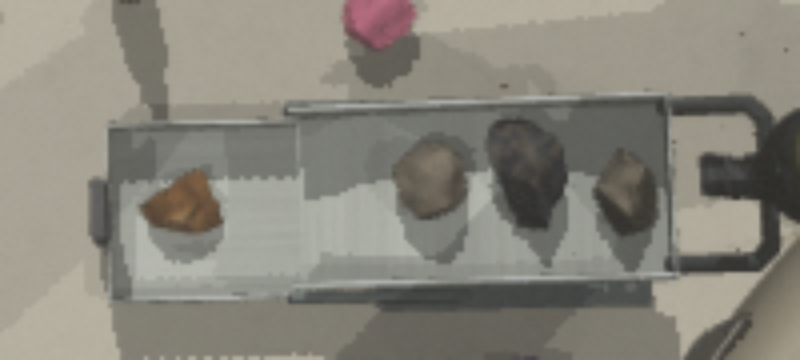

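The first stone lies in the pan at crop (185,205), and the other three have not moved. I raise to about 0.255.

Emit:
step_arm(moves=[[[0,0,0,-0.003,0,0.001,0],[0,0,0,-0.006,0,0.0022,0],[0,0,0,-0.009,0,0.0033,0],[0,0,0,-0.012,0,0.0045,0],[0,0,0,-0.015,0,0.0057,0],[0,0,0,-0.018,0,0.0069,0],[0,0,0,-0.019,0,0.0074,0],[0,0,0,-0.019,0,0.0074,0],[0,0,0,-0.019,0,0.0074,0]]])

```text
clock: 16.3
tcp_pos: [0.5075, -0.318, 0.2021]
orientation: [-0.5, 0.502, -0.498, -0.5]
wrist_force: [3.9, -1.1, -6.6]
finger_gap: 0.0099
```

```bash
python3 look.py 15 0.1249 -.3388
```

```text
[ 0.5075 -0.318   0.2021] F [ 3.9 -1.1 -6.6] gap 0.0099 t 16.3
theta z 0.2551
```

View pics/l15.png

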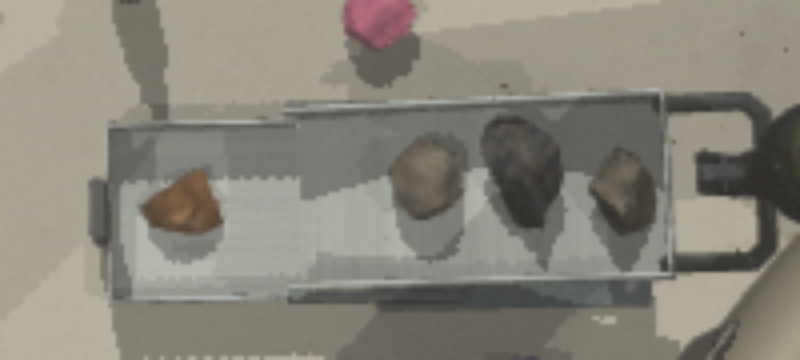

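Emit:
step_arm(moves=[[[0,0,0,-0.003,0,0.0013,0],[0,0,0,-0.006,0,0.0026,0],[0,0,0,-0.0072,0,0.0031,0],[0,0,0,-0.0072,0,0.0031,0],[0,0,0,-0.0072,0,0.0031,0],[0,0,0,-0.0072,0,0.0031,0]]])

```text
clock: 16.95
tcp_pos: [0.5075, -0.3149, 0.2092]
orientation: [-0.5, 0.502, -0.498, -0.5]
wrist_force: [3.6, 0.1, -7.4]
finger_gap: 0.0103
```

```bash
python3 look.py 16 0.1249 -.3388
```

```text
[ 0.5075 -0.3149  0.2092] F [ 3.6  0.1 -7.4] gap 0.0103 t 16.95
theta z 0.2796
```

View pics/l16.png

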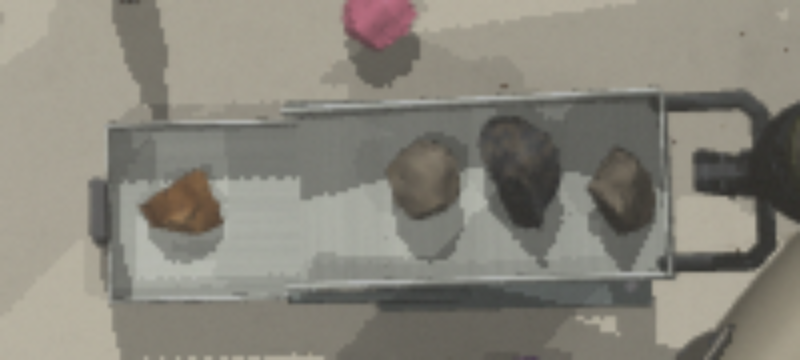

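Nothing has moved. I go on to about 0.30.

Emit:
step_arm(moves=[[[0,0,0,-0.003,0,0.0014,0],[0,0,0,-0.006,0,0.0027,0],[0,0,0,-0.006,0,0.0027,0],[0,0,0,-0.006,0,0.0027,0],[0,0,0,-0.006,0,0.0027,0],[0,0,0,-0.006,0,0.0027,0]]])

```text
clock: 17.6
tcp_pos: [0.5075, -0.3123, 0.2153]
orientation: [-0.5, 0.502, -0.498, -0.5]
wrist_force: [3.1, -1.8, -6.0]
finger_gap: 0.0102
```

```bash
python3 look.py 17 0.1249 -.3388
```

```text
[ 0.5075 -0.3123  0.2153] F [ 3.1 -1.8 -6. ] gap 0.0102 t 17.6
theta z 0.3007
```

View pics/l17.png

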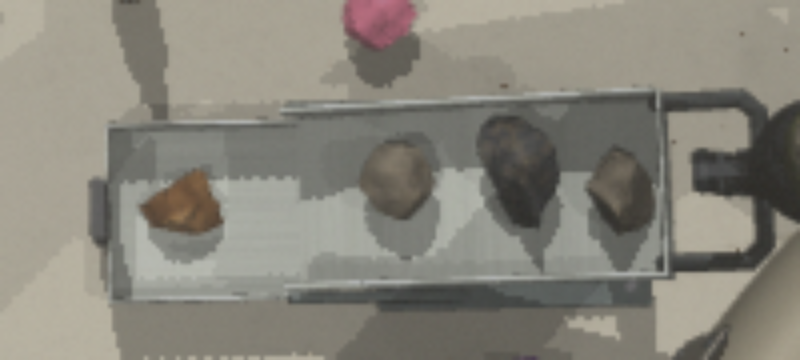

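The grey stone has started to slide, from crop column 424 to 397. I hold.

Emit:
step_arm(moves=[[[0,0,0,0,0,0,0],[0,0,0,0,0,0,0],[0,0,0,0,0,0,0],[0,0,0,0,0,0,0],[0,0,0,0,0,0,0],[0,0,0,0,0,0,0]]])

```text
clock: 18.25
tcp_pos: [0.5075, -0.3123, 0.2152]
orientation: [-0.5, 0.502, -0.498, -0.5]
wrist_force: [2.9, -0.9, -5.0]
finger_gap: 0.01
```

```bash
python3 look.py 18 0.1249 -.3388
```

```text
[ 0.5075 -0.3123  0.2152] F [ 2.9 -0.9 -5. ] gap 0.01 t 18.25
theta z 0.3006
```

View pics/l18.png

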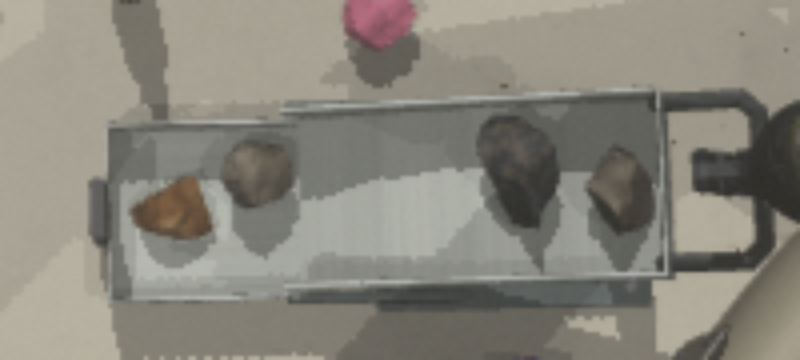

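Both stones are in the pan: iron at crop (172,210), grey at (258,172). The dark and last grey stones have not moved. I lower gently along the arc.

Emit:
step_arm(moves=[[[0,0,0,0.0058,0,-0.0027,0],[0,0,0,0.0116,0,-0.0052,0],[0,0,0,0.0175,0,-0.0076,0],[0,0,0,0.0233,0,-0.0099,0],[0,0,0,0.0292,0,-0.0121,0],[0,0,0,0.0352,0,-0.0142,0],[0,0,0,0.0412,0,-0.0161,0],[0,0,0,0.0472,0,-0.0179,0],[0,0,0,0.0533,0,-0.0197,0],[0,0,0,0.0594,0,-0.0212,0],[0,0,0,0.0655,0,-0.0227,0],[0,0,0,0.0717,0,-0.024,0]]])

```text
clock: 19.5
tcp_pos: [0.5075, -0.3361, 0.1429]
orientation: [-0.5, 0.502, -0.498, -0.5]
wrist_force: [-0.1, 1.5, -5.1]
finger_gap: 0.01
```

```bash
python3 look.py 19 0.1249 -.3388
```

```text
[ 0.5075 -0.3361  0.1429] F [-0.1  1.5 -5.1] gap 0.01 t 19.5
theta z 0.0579
```

View pics/l19.png

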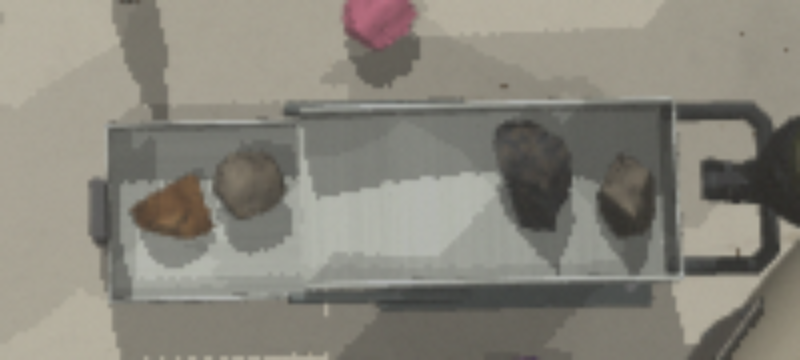

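Both stones now lie well inside the pan. I lower the last 18 mm slowly onto the rest.

Emit:
step_arm(moves=[[[0,0,0,0.004,0,-0.0008,0],[0,0,0,0.008,0,-0.0015,0],[0,0,0,0.012,0,-0.0021,0],[0,0,0,0.015,0,-0.0025,0],[0,0,0,0.017,0,-0.0027,0],[0,0,0,0.0185,0,-0.0028,0],[0,0,0,0.0195,0,-0.0028,0],[0,0,0,0.0195,0,-0.0028,0]]])

```text
clock: 20.35
tcp_pos: [0.5076, -0.3389, 0.1272]
orientation: [-0.5, 0.503, -0.498, -0.499]
wrist_force: [-7.6, 9.0, 21.8]
finger_gap: 0.01
```

```bash
python3 look.py 20 0.1249 -.3388
```

```text
[ 0.5076 -0.3389  0.1272] F [-7.6  9.  21.8] gap 0.01 t 20.35
theta z 0.0073
```

The bin is pressing on its rest: upward force 22 N. I open with the arm held, then rise straight up.

Emit:
step_arm(moves=[[[0,0,0,-0.0005,0,0,0],[0,0,0,-0.0005,0,0,0.5],[0,0,0,-0.0005,0,0,0.5],[0,0,0,-0.0005,0,0,0.5],[0,0,0,-0.0005,0,0,0.5],[0,0,0,-0.0005,0,0,0.5],[0,0,0,-0.02,0,0,0.5],[0,0,0,-0.06,0,0,0.5],[0,0,0,-0.1,0,0,0.5],[0,0,0,-0.12,0,0,0.5],[0,0,0,-0.12,0,0,0.5],[0,0,0,-0.12,0,0,0.5]]])

```text
clock: 21.6
tcp_pos: [0.5071, -0.3388, 0.2469]
orientation: [-0.5, 0.503, -0.498, -0.499]
wrist_force: [0.3, -0.2, -0.3]
finger_gap: 0.0426
```

```bash
python3 look.py 21
python3 - <<'E'
from h import *
p,d=env.read_camera("scene"); cv2.imwrite("pics/s21.png",cv2.resize(p[160:320,180:440,::-1],None,fx=3,fy=3))
p,d=env.read_camera("top")
d0=np.load("top_d.npy")
for t in ("stone_iron_e","stone_grey_a","stone_dark","catch_pan"):
    for r in env.silhouettes("top",t)[:4]:
        m=r["mask"]&(d>0); v,u=np.nonzero(m); P=unproj("top",u,v,d[v,u]); print(t,round(r["confidence"],2),np.round(r["uv"]),np.round(np.median(P,0),3),"zmax",np.round(np.percentile(P[:,2],95),3))
# handle & pan geometry
v,u=np.mgrid[210:270,426:436].reshape(2,-1)
for dd in(d0,d):
    P=unproj("top",u,v,dd[v,u]); m=(P[:,2]>.11)&(P[:,2]<.16)&(P[:,1]<-.325)&(P[:,0]<.49); print("bar",m.sum(),np.round(np.median(P[m],0),4))
cs=np.array([onplane("top",240+a/4,190+b/4,.036) for a,b in((109,124),(109,299))]); print(np.round(cs,3),"centre y",cs[:,1].mean()-.075+.028, "x",cs[:,0].mean()-.507)
E
```

```text
[ 0.5071 -0.3388  0.2469] F [ 0.3 -0.2 -0.3] gap 0.0426 t 21.6
stone_iron_e 0.69 [285. 242.] [0.509 0.059 0.02 ] zmax 0.03
stone_grey_a 0.66 [369. 288.] [ 0.372 -0.193  0.027] zmax 0.034
stone_grey_a 0.54 [335. 192.] [ 0.649 -0.09   0.027] zmax 0.034
stone_grey_a 0.51 [300. 237.] [0.526 0.008 0.029] zmax 0.036
stone_dark 0.61 [373. 231.] [ 0.523 -0.183  0.132] zmax 0.141
catch_pan 0.77 [294. 247.] [0.5   0.046 0.003] zmax 0.038
catch_pan 0.62 [369. 234.] [ 0.523 -0.184  0.132] zmax 0.141
bar 67 [ 0.4689 -0.3361  0.1339]
bar 68 [ 0.4689 -0.3361  0.1336]
[[0.571 0.106 0.036]
 [0.444 0.109 0.036]] centre y 0.06047297726974879 x 0.0002860057990807796
```

View pics/l21.png

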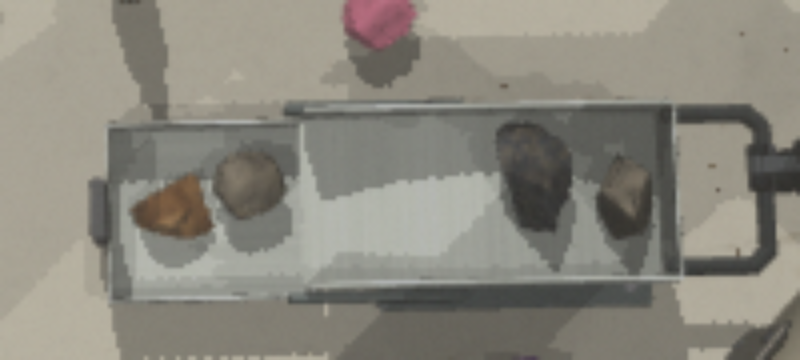

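View pics/s21.png

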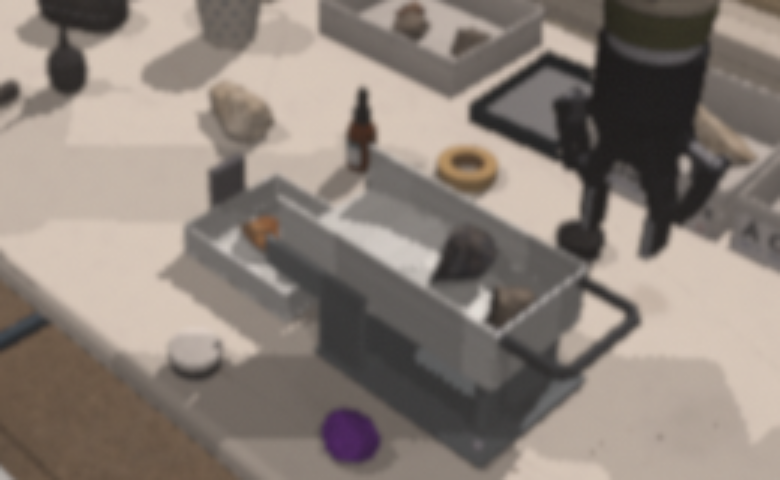

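All checks agree. Both stones are in the pan, the bin's bar is back at its starting height to within 0.3 mm, and the gripper is clear.

```bash
python3 -c "
from h import *
print(env.hand_in())"
```

```text
the job is handed in; nothing more can be done
None
```

The job is done and handed in at about 22 s of the 69 s allowed; the hand-in gives no verdict.

**What I did:** I gripped the pan by its tab, carried it and set it flat under the lip. I then raised the bin by its bar in small steps with a picture after each:
- The iron stone slid at about 0.17–0.19 rad.
- The first grey stone slid at about 0.28–0.30 rad. I held there until it was in the pan.
- I lowered the bin along its arc onto its rest, let go and moved the gripper clear.

**Last checks:**
- **Pan:** the centre is about 60 mm in front of the lip and under 1 mm off the middle. Its rim reads 38 mm high, so it is flat on the bench.
- **Stones in the pan:** the iron and grey stones have their tops at about 30 and 36 mm.
- **Stones in the bin:** the dark stone is still about 155 mm behind the lip, and the last grey stone looks unmoved.
- **Bin:** the bar is back at its starting height to within 0.3 mm.
- **Bystanders:** they look unmoved in the pictures. I did not measure their positions again.

**Disagreements:**
- When the bin touched its rest, the tool read 2 mm higher than when I first gripped the bar, with 22 N upward. I take this as the bar having shifted slightly in the jaws.
- The stone network also labelled the pink and purple decoys as the grey stone.
- The pan network gave a second, weaker hit on the dark stone. I ignored these false hits.

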